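Open a dead microcentrifuge with its emergency release rod

TASK

The power is off and the samples are locked in the centrifuge: take the release rod, push its dowel straight in through the small hole in the side of the housing until the spring latch lets go and the lid springs ajar, then swing the lid fully open against its stop. Lay the rod back down flat on the bench, clear of the centrifuge, and leave the other things on the bench where they are.

Things in the scene. Friction and masses are not known exactly. Their poses are not given: they have to be found in the camera images.
- centrifuge: White bench-top microcentrifuge, does not move: 240 mm deep (x), 220 wide (y), deck 100 mm high, shut lid 113.5. Origin on the bench under its middle; -x is the front (sloping control panel, lid's grip tongue above it), z up. The release hole is in the wall on its -y side. The lid's hinge line runs along y, 85 mm behind the origin, 106 mm above the bench.
- release_hole (a point): Centre of the round release hole, 14 mm wide, on the outer face of the -y side wall (4 mm thick), 66 mm above the bench, 85 mm forward of the centrifuge's middle, with a grey rim. Axes as the centrifuge's: the rod goes in along +y. The latch bolt's flat tail pad (26 mm square) waits 10 mm inside the outer face; the lid is freed when the tip is 19 mm inside, the bolt bottoms at 24 mm.
- latch_bolt (a joint): Travel of the spring latch bolt in m: 0 latched, the lid is free from about 0.009, end stop 0.014. Spring: about 5 N at the start, 8.5 N at release, 10 N at the stop; it springs back when let go.
- centrifuge_lid (a joint): Lid angle in rad: 0 shut and latched, 1.45 fully open at its stop (lid nearly upright). Once unlatched it springs up by itself to about 0.23, then a stiff hinge keeps it wherever it is put; moving it takes 1 to 3 N at the tongue.
- lid_grip (a point): Middle of the grey grip tongue that stands out 38 mm from the middle of the lid's front edge: 44 mm wide (y), 13 thick, its sides free to be taken between fingers closing along y, about which it can pivot as the lid swings. Point 16 mm behind the tongue's front end, 207 mm from the hinge line. Axes turn with the lid: x towards the hinge, y along it.
- release_rod: Loose release rod, 193 mm long, about 75 g, lying flat on the bench: a square black plastic grip, 100 mm long and 22 x 22 mm, with a round steel dowel 8 mm thick standing 93 mm out of one end. Origin under the middle of the grip, x along the rod towards the dowel's tip, z up; the axis is 11 mm above the underside.
- rod_tip (a point): Free end of the steel dowel, on the rod's axis, 143 mm from the middle of the grip. Axes as the rod's.
- rod_grip (a point): Point on the rod's axis inside the plastic grip, 25 mm from its middle towards the dowel, at the balance of the rod: a good place to hold. The grip is 22 mm wide there. Axes as the rod's.
- marker: Bystander: loose marker pen, 135 mm long, 15 mm thick, white with a black cap, lying on the bench. Origin under its middle.
- cup: Bystander: loose empty white cup, 72 mm wide at the rim, 90 mm high. Origin under its middle.
- sample_box: Bystander: loose grey lidded sample box, 130 x 130 x 64 mm. Origin under its middle.
There are look-alikes about, which are no part of the job. What is shaped like the release_rod but pink or turquoise is not meant.

How it is judged:
By the outcome, as a careful person would: the job done as asked, in the order asked, and still so for the second after the job is handed in, with the robot touching nothing.
It also fails if it takes over 58 s, if anything falls off the work surface, if the arm or the gripper's body presses on something with over 40 N, if the wrist force passes 120 N, or if a joint passes its speed limit or range.

ROBOT

A 6-joint arm with a two-finger parallel gripper is mounted at the origin on the work surface. World frame = base frame: x ahead of the robot, y to its left, z up, the work surface at z = 0. Lengths are in mm, angles in rad, forces in N, time in s.
With the tool pointing down it reaches from about 350 to 875 mm from the base axis. Payload 4.2 kg.
Tool frame: the origin (TCP) lies midway between the tips of the shut fingers; the grasp point (between the pads) lies 19 mm behind it; z points along the fingers, y is the line along which they close (so a half turn about z gives the same grasp; the last joint's range is limited). The gripper opens to 85 mm and grips with 20 to 120 N. Pads are 22 mm wide; open, the fingers measure 114 mm over their backs; the gripper's body (76 mm by 85 mm) begins 54 mm behind the grasp point. The pads swing forward as they close: fully open they stand 13 mm farther back than shut.
Start: joints at [1.574, 0.385, 0.008, 0, -1.194, -0.259], TCP at [158.105, 604.65, 231.312] pointing down, gripper open.
Joint ranges: [-3.14, 3.14], [-1.21, 2.06], [-1.07, 1.41], [-3.16, 2.05], [-2.99, -0.16], [-3.1, 3.1]. Speed limits (rad/s): [2.79, 2.79, 3.14, 3.14, 3.14, 3.14].

INTERFACE

Orientations are given as a unit quaternion [x, y, z, w].
In Python, from bench import read_state, get_image, job_done gives the robot as it stands.
- The arm moves only by the shell command python3 -m jog 'ROWS'. ROWS is JSON, a list of rows, each a list of 3 entries, a list of its own where there are three numbers: the shift along the world's x, y, z scaled (see below), then the turn, a rotation vector about the world's x, y, z scaled (see below), then the gripper's target within -1 to 1 (shut at 1, half-way at 0, fully open at -1). In form: [[[x, y, z], [wx, wy, wz], claw], ...]. A call has 1 to 20 rows; each row is the pose to reach, as a shift and turn from the pose commanded when the call began; what a row does not reach only later rows make up. The controller multiplies each number of a shift by 10 cm and each number of a turn by 120 degrees. A row lasts 1/10 s, in which the tool goes at most 50 mm and 8.59 degrees, less where a joint would pass 70% of its speed; a pose out of reach is approached as far as the arm can. A call with a number of a shift or a turn outside -1 to 1 is refused whole. A call with a gripper value outside its range is refused whole. The fingers move at their own pace and stop on an object; the grip force is fixed at half the most. Time passes only in rows, so rows that repeat a pose let the fingers close. It gives the time, the measured TCP pose, the force, the opening and the grip force at its end, in the units of the state.
- read_state(): the state, without advancing time (a new reading comes with each control period).
- get_image(name): name is "side" or "top"; returns a dict with "frame" (384x512x3 uint8, red, green, blue), "range_z" (384x512 float32, mm along the optical axis (not along the pixel's ray), 0 where there is no reading), "fx", "fy", "cx", "cy" (pixels), "distortion" ([k1, k2, p1, p2, k3] as OpenCV has them; the pictures are not rectified), "R" (3x3) and "t" (3): a world point X has camera coordinates R X + t. Camera axes: x right, y down, z forward; pixel columns grow to the right and rows downward; lengths in mm; the calibration is good to about 2 mm. A picture is of the moment at which its call begins.
- job_done(): hands the job in; it is judged then, once.
The state is a dict: "clock": time; "joints": joint angles; "joint_vel": joint speeds; "joint_efforts": joint torques, N m; "position": TCP position; "ee_rot": TCP orientation; "contact_force": force on the tool from outside, world axes, zero at the start; "wrist_torque": the same for the moment, N m; "gripper_width": finger opening in mm; "grasp_force": force on a finger pad.
Only numpy, scipy, OpenCV 4.12 (cv2) and the standard library are available. Lean on these libraries where they do the work, as an engineer would, in place of code of your own. Each camera call takes 0.05 s, during which the arm holds its last target. There are 200 camera calls.

## Working session

There is one attempt and no reset: what is moved stays moved. The work goes in short steps, Python scripts to look and compute and a shell command to move; the robot and the scene stay as the last step left them, time stands still between calls to the robot, and variables do not carry over. Pictures are saved under pics/ and viewed, at most 10 in all, crops included, and the job is handed in when it is done.

```bash
mkdir -p pics
cat > h.py <<'E'
import numpy as np, cv2
from bench import read_state, get_image, job_done
def K(im): return np.array([[im['fx'],0,im['cx']],[0,im['fy'],im['cy']],[0,0,1.]])
def ray(im,uv):
    p=cv2.undistortPoints(np.array(uv,float).reshape(-1,1,2),K(im),np.array(im['distortion'],float)).reshape(-1,2)
    R=np.array(im['R']);t=np.array(im['t']); d=np.c_[p,np.ones(len(p))]
    return -R.T@t, d@R, d
def onz(im,uv,z):
    c,d,_=ray(im,uv); return c+d*((z-c[2])/d[:,2])[:,None]
def depth(im,uv):
    c,d,_=ray(im,uv); uv=np.array(uv,int).reshape(-1,2); return c+d*im['range_z'][uv[:,1],uv[:,0]][:,None]
def proj(im,X):
    return cv2.projectPoints(np.array(X,float).reshape(-1,1,3),cv2.Rodrigues(np.array(im['R'],float))[0],np.array(im['t'],float),K(im),np.array(im['distortion'],float))[0].reshape(-1,2)
def save(im,n,crop=None,s=1):
    f=im['frame'][:,:,::-1]
    if crop: a,b,c,d=crop; f=f[b:d,a:c]
    cv2.imwrite('pics/'+n,cv2.resize(f,None,fx=s,fy=s,interpolation=cv2.INTER_CUBIC))
E
python3 - <<'E'
from h import *
for n in('top','side'):
    im=get_image(n); save(im,n+'0.png',s=1.5); print(n,im['fx'],im['distortion'],-np.array(im['R']).T@np.array(im['t']),np.round(im['R'],2).tolist())
print(read_state())
E
```

```text
top 456.25463555974454 [0.06051294 0.         0.         0.         0.        ] [ 367.56730079   64.58665675 1371.00299767] [[-0.02, -1.0, 0.01], [-0.99, 0.02, -0.14], [0.14, -0.01, -0.99]]
side 388.0972819979459 [-0.04393777  0.          0.          0.          0.        ] [ 356.44785531 -857.16368074  621.40688694] [[0.98, -0.21, -0.0], [-0.11, -0.49, -0.87], [0.18, 0.85, -0.5]]
{'clock': 0.1, 'joints': array([ 1.57361803e+00,  3.85482068e-01,  6.78921311e-03, -4.50980224e-04,
       -1.19401161e+00, -2.58574513e-01]), 'joint_vel': array([ 0.00034453, -0.00219279,  0.00228416,  0.00145925, -0.00070992,
       -0.00029815]), 'joint_efforts': array([-2.32920374e-04, -3.93318665e+01,  1.88931084e+01,  4.19803977e+00,
       -2.57838517e-03,  4.30420627e-06]), 'position': array([157.97097503, 604.17410208, 230.33761107]), 'ee_rot': array([ 9.91823866e-01, -1.27610600e-01, -8.34655587e-05,  9.73246069e-04]), 'contact_force': array([-0.30775501, -0.0554385 ,  0.1917052 ]), 'wrist_torque': array([ 0.01913697, -0.03869803, -0.00913066]), 'grasp_force': 0.0, 'gripper_width': 85.47731152996408}
```

View pics/top0.png

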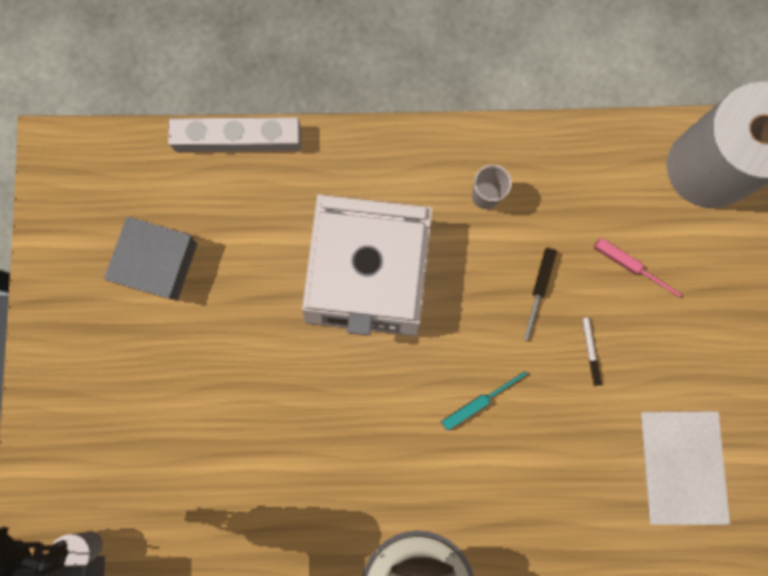

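View pics/side0.png

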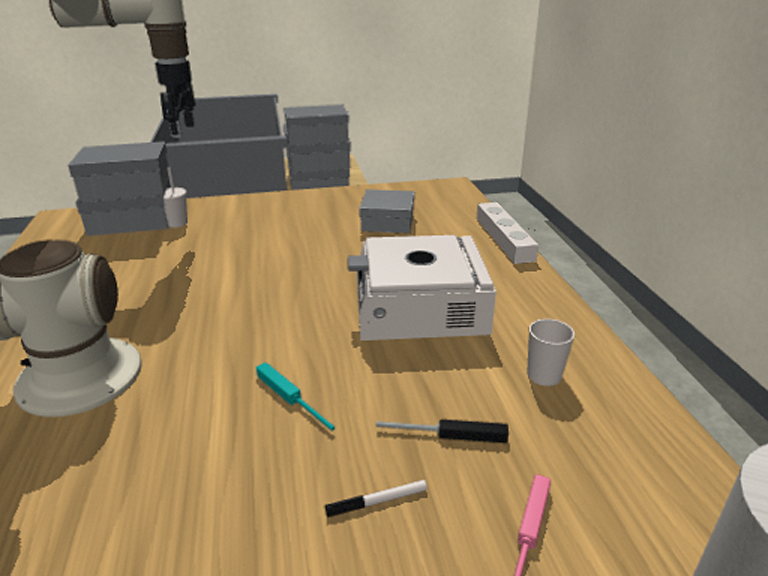

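The top picture (1.5x) shows three rod shapes: black grip with steel dowel, grip at (545,271) and tip at (528,338); pink at (620,255); turquoise at (467,412). The marker at (593,350) is also black and white. By the description I take the black and steel one. The side picture shows the hole at (379,312) and the black rod from (377,425) to (508,433).

Run:
```python
from h import *
t=get_image('top'); s=get_image('side')
f=t['frame'].astype(int)
# black grip
m=((f.max(2)<60)).astype(np.uint8); m[:, :320]=0; m[:160]=0; m[205:]=0;m[:,380:]=0
n,l,st,c=cv2.connectedComponentsWithStats(m)
i=1+np.argmax(st[1:,4]); print(st[i],c[i])
cn=cv2.findContours((l==i).astype(np.uint8),0,2)[0][0]
pts=np.argwhere(l==i)[:,::-1]
w=onz(t,pts,20)[:,:2]; print('rect z20',cv2.minAreaRect(w.astype(np.float32)))
tip=onz(t,[[528/1.5,338/1.5]],11)[0]; print('tip',tip)
a=onz(t,[c[i]],20)[0]; d=tip-a; print('grip mid',a,'dir',np.degrees(np.arctan2(d[1],d[0])),'len',np.hypot(*d[:2]))
# side estimates
print('side tip',onz(s,[[377/1.5,425/1.5]],11), 'side grip top', depth(s,[[316,285]]))
# hole
print('hole depth',depth(s,[[252,209],[257,209],[253,213],[249,208],[262,212]]))
h=onz(s,[[379/1.5,312/1.5]],66);print('hole z66',h)
# wall points by depth
g=[(u,v) for u in range(262,292,4) for v in (200,206,212,218)]
P=depth(s,g); A=np.c_[P[:,0],np.ones(len(P))]; q=np.linalg.lstsq(A,P[:,1],rcond=None)[0]; print('wall y=ax+b',q,'res',np.std(A@q-P[:,1]),P[:,2].min(),P[:,2].max())
# lid top corners top view
mm=((f.min(2)>150)).astype(np.uint8); mm[:,:195]=0; mm[:,295:]=0; mm[:125]=0; mm[230:]=0
n,l,st,c=cv2.connectedComponentsWithStats(mm); i=1+np.argmax(st[1:,4])
r=cv2.minAreaRect(onz(t,np.argwhere(l==i)[:,::-1],113)[:,:2].astype(np.float32)); print('lid',r)
print('tongue',onz(t,[[360/1.5,324/1.5]],107),depth(t,[[240,216]]))
save(t,'crop1.png',(290,140,470,290),4)
save(s,'crop2.png',(220,150,340,310),3.7)
```

```text
[356 167  14  30 186] [362.8172043  181.18817204]
rect z20 ((604.9990844726562, -270.141357421875), (18.253995895385742, 92.7929458618164), 72.21498107910156)
tip [ 473.70987836 -232.96161666   11.        ]
grip mid [ 605.00761855 -270.01280605   20.        ] dir 164.24135112837695 len 136.4253906451243
side tip [[ 470.31138385 -230.77860203   11.        ]] side grip top [[ 604.68859397 -274.95612327   20.15042495]]
hole depth [[516.83132263  -3.60842748  56.16062876]
 [527.32660623 -18.86097544  64.42518361]
 [517.65942427 -12.78496185  49.22589218]
 [507.61220759 -10.04362651  64.66528637]
 [541.73847425 -14.54474469  50.1795897 ]]
hole z66 [[516.67876049 -14.10987678  66.        ]]
wall y=ax+b [-0.14483597 63.17415894] res 1.5348561564109795 25.556450202247447 89.18321932468382
lid ((622.41455078125, 83.23970794677734), (217.278076171875, 219.8979034423828), 82.2991714477539)
tongue [[498.24462671  97.96573827 107.        ]] [[497.18499705  97.69507567 117.24948333]]
```

View pics/crop1.png

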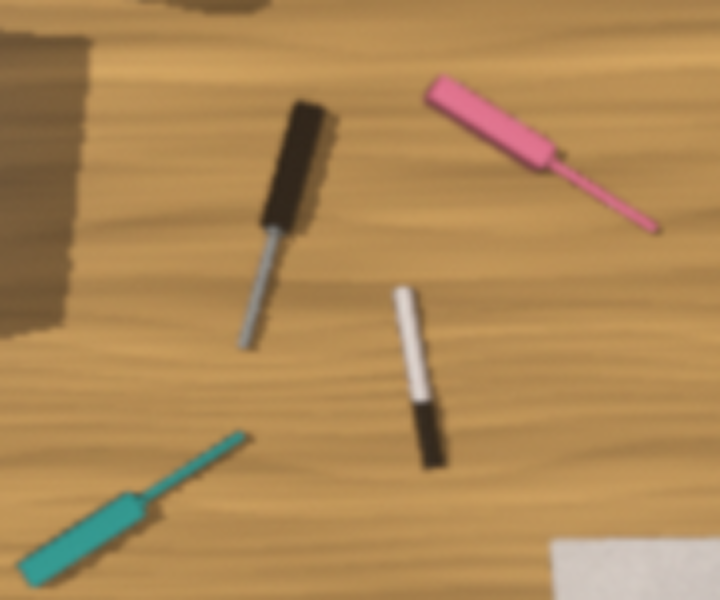

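View pics/crop2.png

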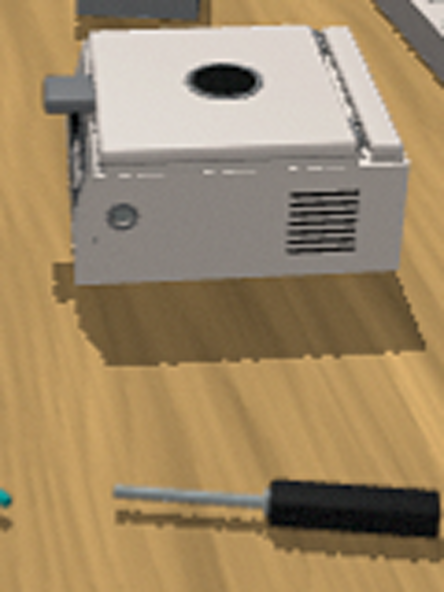

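The crops confirm the black grip with steel dowel at crop1 (290,165), tip (245,347), and the hole at crop2 (123,216). The rod's direction is about 163.5° and its balance point about (581,-264). The centrifuge's yaw is about -7.8°. The hole is near (518,-15,66).

```bash
python3 -m jog '[[[0.1,-0.2,-0.02],[0,0,0],-0.3],[[0.25,-0.55,-0.05],[0,0,0],-0.3],[[0.42,-0.87,-0.08],[0,0,0],-0.3]]'
python3 -m jog '[[[0.21,-0.44,-0.04],[0,0,0],-0.3],[[0.42,-0.87,-0.08],[0,0,0],-0.3]]'
python3 -m jog '[[[0.21,-0.44,-0.04],[0,0,0],-0.3],[[0.42,-0.87,-0.08],[0,0,0],-0.3]]' >/dev/null
python3 -m jog '[[[0.21,-0.44,-0.04],[0,0,0],-0.3],[[0.42,-0.87,-0.08],[0,0,0],-0.3]]' >/dev/null
python3 -m jog '[[[0.21,-0.44,-0.04],[0,0,0],-0.3],[[0.42,-0.87,-0.08],[0,0,0],-0.3]]' >/dev/null
python3 -m jog '[[[0.21,-0.44,-0.04],[0,0,0],-0.3],[[0.42,-0.87,-0.08],[0,0,0],-0.3]]' 
python3 -m jog '[[[0.21,-0.44,-0.04],[0,0,0],-0.3],[[0.42,-0.87,-0.08],[0,0,0],-0.3]]' >/dev/null
python3 -m jog '[[[0.21,-0.44,-0.04],[0,0,0],-0.3],[[0.42,-0.87,-0.08],[0,0,0],-0.3]]' >/dev/null
python3 -m jog '[[[0.21,-0.44,-0.04],[0,0,0],-0.3],[[0.42,-0.87,-0.08],[0,0,0],-0.3]]' >/dev/null
python3 -m jog '[[[0.2,-0.44,-0.04],[0,0,0],-0.3],[[0.35,-0.75,-0.06],[0,0,0],-0.3],[[0.42,-0.87,-0.08],[0,0,0],-0.3],[[0.42,-0.87,-0.08],[0,0,0],-0.3],[[0.42,-0.87,-0.08],[0,0,0],-0.3]]'
```

```text
clock: 0.5
position: [200.1, 516.4, 222.6]
ee_rot: [0.992, -0.127, -0.0, 0.001]
contact_force: [1.4, 0.2, 0.9]
gripper_width: 55.6
grasp_force: 0.0
clock: 0.7
position: [242.4, 429.0, 214.9]
ee_rot: [0.992, -0.127, -0.0, 0.0]
contact_force: [1.2, 0.3, -0.6]
gripper_width: 55.2
grasp_force: 0.0
clock: 1.5
position: [410.5, 80.8, 183.5]
ee_rot: [0.992, -0.127, 0.0, -0.0]
contact_force: [1.0, 2.0, 0.1]
gripper_width: 55.3
grasp_force: 0.0
clock: 2.6
position: [577.6, -264.7, 150.9]
ee_rot: [0.992, -0.128, -0.001, -0.0]
contact_force: [0.4, 0.5, 0.2]
gripper_width: 55.7
grasp_force: 0.0
```

```bash
python3 -m jog '[[[0.03,0,-0.4],[0,0,-0.015],-0.3],[[0.03,0,-0.8],[0,0,-0.015],-0.3],[[0.03,0,-1],[0,0,-0.015],-0.3]]' >/dev/null
python3 -m jog '[[[0,0,-0.25],[0,0,0],-0.3],[[0,0,-0.4],[0,0,0],-0.3],[[0,0,-0.47],[0,0,0],-0.3],[[0,0,-0.47],[0,0,0],-0.3],[[0,0,-0.47],[0,0,0],-0.3]]'
python3 -m jog '[[[0,0,0],[0,0,0],1],[[0,0,0],[0,0,0],1],[[0,0,0],[0,0,0],1],[[0,0,0],[0,0,0],1],[[0,0,0],[0,0,0],1],[[0,0,0],[0,0,0],1],[[0,0,0],[0,0,0],1],[[0,0,0],[0,0,0],1]]'
```

```text
clock: 3.4
position: [582.0, -265.3, 5.5]
ee_rot: [0.99, -0.143, 0.001, 0.0]
contact_force: [0.9, -0.5, -0.6]
gripper_width: 55.3
grasp_force: 0.0
clock: 4.2
position: [581.9, -265.6, 5.6]
ee_rot: [0.99, -0.143, 0.001, 0.0]
contact_force: [-1.1, 1.3, 5.5]
gripper_width: 20.3
grasp_force: 61.5
```

```bash
python3 -m jog '[[[0,0,0.2],[0,0,0],1],[[0,0,0.4],[0,0,0],1],[[0,0,0.55],[0,0,0],1],[[0,0,0.55],[0,0,0],1]]'
python3 -m jog '[[[-0.08,0.08,0],[0,0,-0.068],1],[[-0.16,0.18,0],[0,0,-0.136],1],[[-0.26,0.28,0],[0,0,-0.204],1],[[-0.35,0.38,0],[0,0,-0.272],1],[[-0.43,0.47,0],[0,0,-0.34],1],[[-0.52,0.57,0],[0,0,-0.408],1],[[-0.6,0.66,0],[0,0,-0.476],1],[[-0.7,0.75,0],[0,0,-0.544],1],[[-0.78,0.85,0],[0,0,-0.612],1],[[-0.85,0.94,0],[0,0,-0.678],1],[[-0.85,0.94,0],[0,0,-0.678],1],[[-0.85,0.94,0],[0,0,-0.678],1],[[-0.85,0.94,0],[0,0,-0.678],1]]'
python3 - <<'E'
from h import *
s=get_image('side'); t=get_image('top'); print(proj(s,[518,-15,66]),proj(s,[496.5+118*.136,-171.5+118*.991,66]))
save(s,'c3.png',(200,150,330,300),4); save(t,'c4.png',(190,120,360,260),4)
np.savez('t',f=t['frame'])
E
```

```text
clock: 4.6
position: [582.4, -265.8, 61.3]
ee_rot: [0.99, -0.143, 0.002, 0.0]
contact_force: [0.4, -0.2, 0.1]
gripper_width: 20.6
grasp_force: 60.7
clock: 5.9
position: [496.4, -171.7, 59.0]
ee_rot: [-0.658, 0.753, 0.0, -0.0]
contact_force: [-0.6, 0.2, 0.2]
gripper_width: 20.9
grasp_force: 60.7
[[253.22527426 208.1223405 ]] [[254.15289301 216.65355508]]
```

View pics/c3.png

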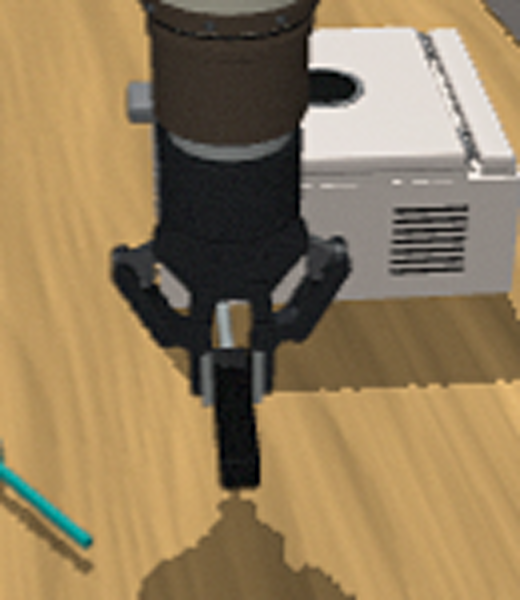

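View pics/c4.png

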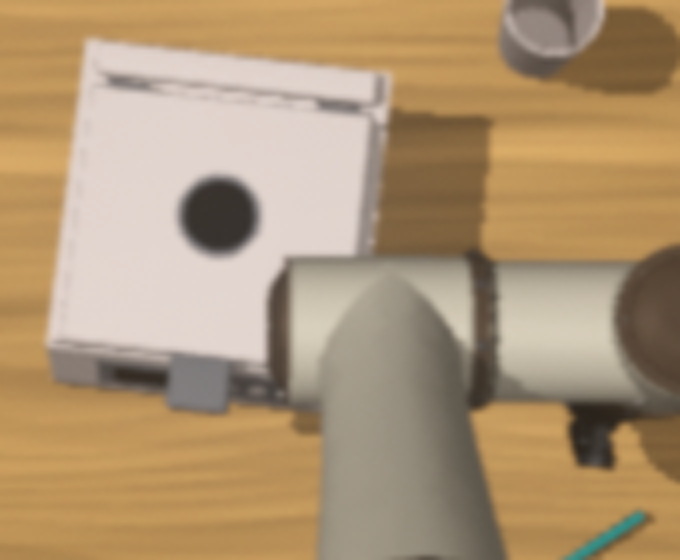

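The side crop c3 shows the dowel at (235,325) and the grip's rear end at (240,485). The gripper hides the tip and the hole in both views. I'll check camera against robot on the visible part of the rod.

Run:
```python
from h import *
s=get_image('side'); st=read_state(); p=st['position']; print(p)
d=np.array([np.cos(np.radians(82.3)),np.sin(np.radians(82.3)),0])
f=s['frame'].astype(int)
for a in (-70,-50,-30,-20,30,40,50):
    X=p+d*a; X[2]=64.4; 
    n=np.array([d[1],-d[0],0])
    print(a,proj(s,[X,X-11*n+[0,0,11],X+11*n+[0,0,11]]).round(1).tolist())
for v in (226,228,230,232,234,240,248,254,260,266,270):
    r=f[v,240:275]; print(v,(r.sum(1)//3).tolist())
g=[(u,v) for u in range(255,263) for v in range(246,264)]
P=depth(s,g); P=P[np.abs(P[:,2]-75)<15]; print(len(P),np.median(P,0))
for y in range(-250,-170,10):
    q=P[(P[:,1]>y)&(P[:,1]<=y+10)]
    if len(q): print(y,len(q),q.mean(0).round(1))
```

```text
[ 496.33903998 -171.67201692   59.10615265]
-70 [[259.6, 266.9], [254.4, 263.3], [264.8, 262.7]]
-50 [[258.9, 260.8], [253.8, 257.1], [264.0, 256.6]]
-30 [[258.3, 254.8], [253.2, 251.2], [263.2, 250.7]]
-20 [[257.9, 251.9], [253.0, 248.3], [262.8, 247.8]]
30 [[256.4, 238.3], [251.7, 234.8], [261.1, 234.3]]
40 [[256.1, 235.8], [251.4, 232.2], [260.7, 231.8]]
50 [[255.8, 233.2], [251.2, 229.7], [260.4, 229.3]]
226 [29, 22, 64, 128, 142, 141, 122, 64, 19, 29, 27, 29, 26, 25, 131, 171, 146, 119, 107, 103, 107, 108, 68, 31, 25, 28, 26, 22, 85, 98, 82, 49, 32, 24, 26]
228 [24, 26, 27, 15, 33, 64, 73, 45, 27, 26, 26, 27, 24, 47, 127, 164, 151, 98, 88, 95, 93, 96, 71, 38, 28, 27, 28, 21, 36, 39, 43, 46, 42, 52, 42]
230 [28, 27, 24, 27, 23, 26, 24, 21, 23, 26, 18, 25, 20, 61, 105, 151, 157, 106, 87, 94, 98, 95, 73, 33, 19, 27, 27, 28, 38, 45, 47, 38, 36, 31, 24]
232 [28, 29, 22, 24, 25, 29, 27, 27, 27, 30, 28, 23, 36, 77, 97, 147, 164, 118, 92, 93, 97, 99, 61, 31, 28, 27, 26, 27, 25, 28, 26, 24, 29, 30, 27]
234 [24, 25, 25, 24, 26, 24, 28, 25, 28, 26, 27, 30, 37, 81, 83, 135, 166, 138, 105, 9
[... 635 characters left out ...]
 11, 6, 17, 14, 2, 61, 130, 139, 144, 150, 151, 153, 154, 154, 149, 152]
266 [150, 148, 148, 153, 163, 164, 163, 159, 153, 152, 155, 155, 149, 153, 91, 19, 12, 12, 14, 10, 9, 12, 18, 11, 6, 122, 139, 137, 137, 138, 145, 150, 152, 153, 151]
270 [153, 149, 149, 153, 159, 160, 164, 159, 157, 153, 150, 155, 152, 153, 107, 41, 13, 12, 15, 11, 9, 12, 6, 8, 12, 122, 139, 134, 134, 136, 137, 145, 145, 150, 152]
144 [ 490.67493577 -211.88199219   74.0031468 ]
-250 2 [ 490.1 -240.4   74.2]
-240 25 [ 486.1 -234.7   73.8]
-230 24 [ 487.6 -225.3   74.1]
-220 24 [ 490.  -215.3   73.9]
-210 25 [ 492.4 -205.3   73.9]
-200 22 [ 494.5 -195.3   74. ]
-190 21 [ 495.3 -186.1   74. ]
-180 1 [ 489.6 -178.8   72. ]
```

Camera and robot agree in x on the rod to within 1 mm, and the rod is level with its axis at z≈64.5. I'll shift +1 mm in x and +1.5 mm in z, then go in step by step.

```bash
python3 -m jog '[[[0.008,0,0.015],[0,0,0],1],[[0.022,0.1,0.015],[0,0,0],1],[[0.035,0.2,0.015],[0,0,0],1],[[0.048,0.3,0.015],[0,0,0],1],[[0.052,0.33,0.015],[0,0,0],1],[[0.052,0.33,0.015],[0,0,0],1],[[0.052,0.33,0.015],[0,0,0],1]]'
python3 -m jog '[[[0.003,0.02,0],[0,0,0],1],[[0.005,0.04,0],[0,0,0],1],[[0.008,0.06,0],[0,0,0],1],[[0.008,0.06,0],[0,0,0],1]]'
python3 -m jog '[[[0.003,0.02,0],[0,0,0],1],[[0.005,0.04,0],[0,0,0],1],[[0.008,0.06,0],[0,0,0],1],[[0.008,0.06,0],[0,0,0],1]]'
```

```text
clock: 6.75
position: [501.3, -138.1, 60.8]
ee_rot: [-0.657, 0.753, -0.0, 0.0]
contact_force: [-0.3, -0.2, 0.2]
gripper_width: 20.7
grasp_force: 60.7
clock: 7.15
position: [502.2, -132.2, 60.8]
ee_rot: [-0.657, 0.754, -0.0, 0.0]
contact_force: [-0.0, -0.4, -0.0]
gripper_width: 20.5
grasp_force: 60.7
clock: 7.55
position: [503.0, -126.1, 60.8]
ee_rot: [-0.657, 0.754, -0.0, 0.0]
contact_force: [1.0, 1.4, 0.0]
gripper_width: 20.4
grasp_force: 60.7
```

```bash
python3 -m jog '[[[0.003,0.02,0],[0,0,0],1],[[0.005,0.04,0],[0,0,0],1],[[0.005,0.04,0],[0,0,0],1]]'
python3 -m jog '[[[0.003,0.02,0],[0,0,0],1],[[0.005,0.04,0],[0,0,0],1],[[0.005,0.04,0],[0,0,0],1]]'
python3 -m jog '[[[0.003,0.02,0],[0,0,0],1],[[0.005,0.04,0],[0,0,0],1],[[0.005,0.04,0],[0,0,0],1]]'
```

```text
clock: 7.85
position: [503.5, -122.1, 60.8]
ee_rot: [-0.657, 0.754, -0.0, 0.0]
contact_force: [-0.2, -0.1, -1.0]
gripper_width: 20.5
grasp_force: 60.7
clock: 8.15
position: [503.7, -119.2, 61.0]
ee_rot: [-0.657, 0.754, -0.0, -0.001]
contact_force: [-0.2, -5.5, -0.9]
gripper_width: 20.7
grasp_force: 60.7
clock: 8.45
position: [504.1, -115.5, 61.0]
ee_rot: [-0.657, 0.754, -0.0, -0.001]
contact_force: [0.8, -7.2, -0.6]
gripper_width: 20.8
grasp_force: 60.8
```

Spring-like force: the dowel is on the pad. Push on.

```bash
python3 -m jog '[[[0.003,0.02,0],[0,0,0],1],[[0.005,0.04,0],[0,0,0],1],[[0.005,0.04,0],[0,0,0],1]]'
python3 -m jog '[[[0.003,0.02,0],[0,0,0],1],[[0.003,0.02,0],[0,0,0],1],[[0.003,0.02,0],[0,0,0],1]]'
python3 -m jog '[[[0.003,0.02,0],[0,0,0],1],[[0.003,0.02,0],[0,0,0],1],[[0.003,0.02,0],[0,0,0],1],[[0.003,0.02,0],[0,0,0],1],[[0.003,0.02,0],[0,0,0],1]]'
python3 - <<'E'
from h import *
s=get_image('side');t=get_image('top'); save(s,'c5.png',(200,120,350,270),4)
print(depth(t,[[240,216],[245,195],[250,170],[225,190]]))
E
```

```text
clock: 8.75
position: [504.6, -111.8, 61.0]
ee_rot: [-0.657, 0.754, -0.0, -0.001]
contact_force: [-0.3, -8.8, -0.9]
gripper_width: 20.7
grasp_force: 60.8
clock: 9.05
position: [504.7, -110.1, 61.0]
ee_rot: [-0.657, 0.754, -0.0, -0.001]
contact_force: [0.0, -9.6, -0.6]
gripper_width: 20.8
grasp_force: 60.8
clock: 9.55
position: [505.0, -108.2, 61.0]
ee_rot: [-0.657, 0.754, -0.0, -0.001]
contact_force: [-0.4, -9.4, 0.2]
gripper_width: 20.4
grasp_force: 60.8
[[468.35925369  90.33207807 396.07234535]
 [514.34627337  78.88790228 391.77693314]
 [622.80697064  67.64167223 132.59659234]
 [565.96615791 136.54835937 146.10834506]]
```

View pics/c5.png

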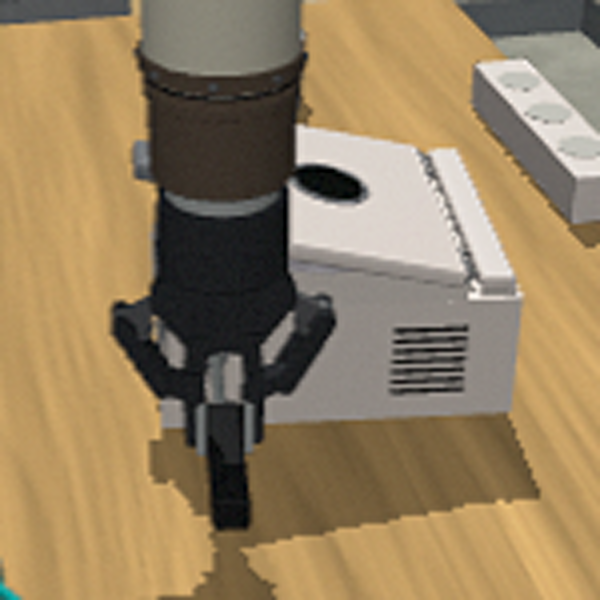

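The c5 crop shows the lid ajar, with its front edge raised around (290,130). Withdraw and lay the rod down.

```bash
python3 -m jog '[[[-0.015,-0.1,0],[0,0,0],1],[[-0.03,-0.2,0],[0,0,0],1],[[-0.055,-0.4,0],[0,0,0],1],[[-0.08,-0.6,0],[0,0,0],1],[[-0.11,-0.8,0],[0,0,0],1],[[-0.13,-0.98,0],[0,0,0],1],[[-0.13,-0.98,0],[0,0,0],1]]'
python3 -m jog '[[[0,0,-0.2],[0,0,0],1],[[0,0,-0.4],[0,0,0],1],[[0,0,-0.5],[0,0,0],1],[[0,0,-0.53],[0,0,0],1],[[0,0,-0.54],[0,0,0],1],[[0,0,-0.54],[0,0,0],1],[[0,0,-0.54],[0,0,0],1]]'
python3 -m jog '[[[0,0,-0.005],[0,0,0],1],[[0,0,-0.01],[0,0,0],1],[[0,0,-0.01],[0,0,0],1]]'
```

```text
clock: 10.35
position: [492.2, -205.8, 60.7]
ee_rot: [-0.656, 0.755, -0.0, 0.0]
contact_force: [-0.2, 0.7, -0.7]
gripper_width: 20.8
grasp_force: 60.7
clock: 11.05
position: [493.1, -204.3, 7.6]
ee_rot: [-0.657, 0.754, -0.001, 0.001]
contact_force: [-0.3, 0.2, -0.0]
gripper_width: 20.7
grasp_force: 60.7
clock: 11.35
position: [492.5, -204.4, 6.0]
ee_rot: [-0.657, 0.754, -0.0, 0.0]
contact_force: [-0.4, -0.1, -1.4]
gripper_width: 20.5
grasp_force: 60.7
```

```bash
python3 -m jog '[[[0,0,0],[0,0,0],0.2],[[0,0,0],[0,0,0],0],[[0,0,0],[0,0,0],-0.3],[[0,0,0],[0,0,0],-0.3],[[0,0,0],[0,0,0],-0.3]]'
python3 -m jog '[[[0,0,0.2],[0,0,0],-0.3],[[0,0,0.6],[0,0,0],-0.6],[[0,0,1],[0,0,0],-1],[[0,0,1],[0,0,0],-1]]'
python3 -m jog '[[[0,0,0.4],[0,0,0],-1],[[0,0,0.8],[0,0,0],-1],[[0,0,1],[0,0,0],-1],[[0,0,1],[0,0,0],-1]]'
python3 - <<'E'
from h import *
s=get_image('side');t=get_image('top'); save(t,'c6.png',(180,110,390,270),3.6)
c,sn=np.cos(-.136),np.sin(-.136);o=np.array([617.4,81.9])
def W(th,r=207): lx=85-r*np.cos(th); return [o[0]+c*lx,o[1]+sn*lx,106+r*np.sin(th)]
for th in (.15,.2,.23,.26): print(th,np.round(W(th),1),proj(t,W(th)).round(1),proj(s,W(th)).round(1))
f=t['frame']; uv=[(u,v) for u in range(225,260) for v in range(195,230)]
P=depth(t,uv); k=(P[:,2]>130)&(P[:,2]<190)&(P[:,0]<512); Q=P[k]; print(len(Q),np.median(Q,0),Q.min(0),Q.max(0), Q[:,1].std())
E
```

```text
clock: 11.85
position: [492.5, -204.3, 5.8]
ee_rot: [-0.657, 0.754, -0.0, 0.0]
contact_force: [-0.2, -0.9, 0.0]
gripper_width: 55.5
grasp_force: 0.0
clock: 12.25
position: [496.4, -205.1, 111.6]
ee_rot: [-0.658, 0.753, -0.005, 0.004]
contact_force: [0.8, -1.0, -0.6]
gripper_width: 85.5
grasp_force: 0.0
clock: 12.65
position: [494.3, -204.7, 209.0]
ee_rot: [-0.657, 0.754, -0.003, 0.002]
contact_force: [-0.7, -0.7, 0.1]
gripper_width: 85.3
grasp_force: 0.0
0.15 [498.8  98.1 136.9] [[239.6 214.7]] [[238.3 165.8]]
0.2 [500.6  97.9 147.1] [[239.6 213.6]] [[238.8 162.4]]
0.23 [501.9  97.7 153.2] [[239.6 212.9]] [[239.2 160.4]]
0.26 [503.4  97.5 159.2] [[239.6 212.1]] [[239.7 158.4]]
169 [498.05123221  99.1522125  160.04953138] [484.07564597  77.60663947 150.07003178] [511.97218513 123.1284907  167.51091864] 12.686240389738991
```

View pics/c6.png

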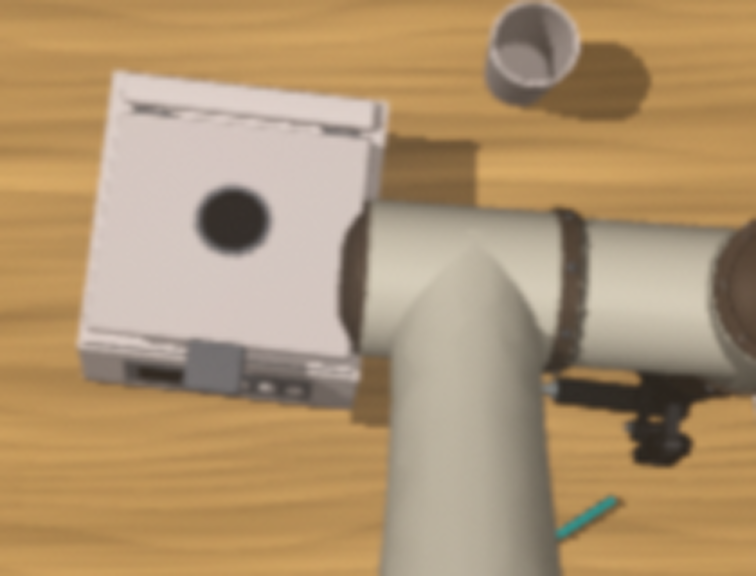

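The top crop c6 shows the lid ajar with the tongue at (215,367), and the rod lying flat beside the turquoise rod (its dowel visible at (545,390)). The tongue centre is about (497,98.5), matching the model at 0.23 rad. Now grasp it.

```bash
python3 -m jog '[[[0,0.2,0.03],[0,0,0.06],-1],[[0,0.4,0.06],[0,0,0.12],-1],[[0,0.7,0.06],[0,0,0.19],-1],[[0,1,0.06],[0,0,0.25],-1]]' >/dev/null
python3 -m jog '[[[0,0.3,0],[0,0,0.06],-1],[[0,0.5,0],[0,0,0.13],-1],[[0,0.75,0],[0,0,0.19],-1],[[0,1,0],[0,0,0.25],-1]]' >/dev/null
python3 -m jog '[[[0,0.3,0],[0,0,0.06],-1],[[0,0.5,0],[0,0,0.13],-1],[[0,0.75,0],[0,0,0.19],-1],[[0,1,0],[0,0,0.25],-1],[[0,1,0],[0,0,0.25],-1],[[0,1,0],[0,0,0.25],-1],[[0,1,0],[0,0,0.25],-1]]'
```

```text
clock: 14.25
position: [491.9, 94.9, 210.7]
ee_rot: [0.998, -0.069, -0.001, 0.001]
contact_force: [-0.3, -0.2, 0.1]
gripper_width: 85.3
grasp_force: 0.0
```

```bash
python3 -m jog '[[[0.04,0.035,-0.2],[0,0,0],-1],[[0.04,0.035,-0.45],[0,0,0],-1],[[0.04,0.035,-0.65],[0,0,0],-1],[[0.04,0.035,-0.72],[0,0,0],-1],[[0.04,0.035,-0.72],[0,0,0],-1],[[0.04,0.035,-0.72],[0,0,0],-1]]'
python3 -m jog '[[[0,0,0],[0,0,0],1],[[0,0,0],[0,0,0],1],[[0,0,0],[0,0,0],1],[[0,0,0],[0,0,0],1],[[0,0,0],[0,0,0],1],[[0,0,0],[0,0,0],1]]'
python3 - <<'E'
import numpy as np
c,sn=np.cos(-.136),np.sin(-.136);o=np.array([617.4,81.9])
r=213
def W(th): lx=85-r*np.cos(th); return np.array([o[0]+c*lx,o[1]+sn*lx,106+r*np.sin(th)])
for th in np.arange(.23,1.5,.06): print(round(th,2),((W(th)-W(.23))/100).round(2))
E
```

```text
clock: 14.85
position: [497.1, 99.0, 140.6]
ee_rot: [0.998, -0.068, 0.001, -0.0]
contact_force: [-0.7, 0.8, 1.0]
gripper_width: 85.2
grasp_force: 0.0
clock: 15.45
position: [496.9, 100.7, 140.5]
ee_rot: [0.998, -0.068, 0.001, -0.001]
contact_force: [-2.0, 5.1, 1.3]
gripper_width: 42.7
grasp_force: 64.9
0.23 [0. 0. 0.]
0.29 [ 0.03 -0.    0.12]
0.35 [ 0.07 -0.01  0.24]
0.41 [ 0.12 -0.02  0.36]
0.47 [ 0.17 -0.02  0.48]
0.53 [ 0.23 -0.03  0.59]
0.59 [ 0.3  -0.04  0.7 ]
0.65 [ 0.37 -0.05  0.8 ]
0.71 [ 0.45 -0.06  0.9 ]
0.77 [ 0.54 -0.07  1.  ]
0.83 [ 0.63 -0.09  1.09]
0.89 [ 0.73 -0.1   1.17]
0.95 [ 0.83 -0.11  1.25]
1.01 [ 0.93 -0.13  1.32]
1.07 [ 1.04 -0.14  1.38]
1.13 [ 1.15 -0.16  1.44]
1.19 [ 1.27 -0.17  1.49]
1.25 [ 1.39 -0.19  1.54]
1.31 [ 1.51 -0.21  1.57]
1.37 [ 1.63 -0.22  1.6 ]
1.43 [ 1.76 -0.24  1.62]
1.49 [ 1.88 -0.26  1.64]
```

```bash
python3 -m jog '[[[0.03,0,0.12],[0,0,0],1],[[0.07,0,0.24],[0,0,0],1],[[0.12,-0.01,0.36],[0,0,0],1],[[0.17,-0.01,0.48],[0,0,0],1],[[0.17,-0.01,0.48],[0,0,0],1]]'
python3 -m jog '[[[0.06,-0.01,0.11],[0,0,0],1],[[0.13,-0.02,0.22],[0,0,0],1],[[0.2,-0.03,0.32],[0,0,0],1],[[0.28,-0.04,0.42],[0,0,0],1],[[0.37,-0.05,0.52],[0,0,0],1],[[0.37,-0.05,0.52],[0,0,0],1]]'
```

```text
clock: 15.95
position: [515.8, 98.3, 188.8]
ee_rot: [0.998, -0.068, 0.002, -0.001]
contact_force: [6.2, -1.8, -4.3]
gripper_width: 42.9
grasp_force: 63.8
clock: 16.55
position: [552.0, 93.4, 238.6]
ee_rot: [0.998, -0.068, 0.0, -0.0]
contact_force: [5.9, -0.4, -9.9]
gripper_width: 42.6
grasp_force: 62.9
```

```bash
python3 -m jog '[[[0.1,-0.02,0.08],[0,0,0],1],[[0.2,-0.03,0.16],[0,0,0],1],[[0.3,-0.04,0.24],[0,0,0],1],[[0.4,-0.06,0.3],[0,0,0],1],[[0.51,-0.07,0.36],[0,0,0],1],[[0.62,-0.09,0.42],[0,0,0],1],[[0.74,-0.1,0.47],[0,0,0],1],[[0.74,-0.1,0.47],[0,0,0],1]]'
python3 -m jog '[[[0.12,-0.02,0.04],[0,0,0],1],[[0.24,-0.04,0.07],[0,0,0],1],[[0.36,-0.05,0.1],[0,0,0],1],[[0.36,-0.05,0.1],[0,0,0],1]]'
```

```text
clock: 17.35
position: [624.0, 83.6, 284.7]
ee_rot: [0.998, -0.069, -0.002, -0.0]
contact_force: [-0.8, 2.1, -5.4]
gripper_width: 42.1
grasp_force: 61.9
clock: 17.75
position: [660.0, 78.8, 295.0]
ee_rot: [0.998, -0.068, -0.002, -0.0]
contact_force: [-0.6, 1.7, -5.6]
gripper_width: 42.3
grasp_force: 61.7
```

Now on to the stop (1.45), feeling for the force rise.

```bash
python3 -m jog '[[[0.08,-0.01,0.01],[0,0,0],1],[[0.13,-0.02,0.02],[0,0,0],1],[[0.13,-0.02,0.02],[0,0,0],1]]'
python3 -m jog '[[[0.03,0,0],[0,0,0],1],[[0.05,-0.01,0],[0,0,0],1],[[0.05,-0.01,0],[0,0,0],1]]'
```

```text
clock: 18.05
position: [673.4, 76.9, 297.3]
ee_rot: [0.998, -0.068, -0.001, -0.0]
contact_force: [-0.8, 4.8, -9.4]
gripper_width: 42.5
grasp_force: 62.1
clock: 18.35
position: [678.6, 76.2, 297.9]
ee_rot: [0.998, -0.068, -0.0, -0.001]
contact_force: [0.1, 7.4, -8.1]
gripper_width: 42.1
grasp_force: 62.0
```

```bash
python3 -m jog '[[[0.03,0,0],[0,0,0],1],[[0.04,0.01,-0.01],[0,0,0],1],[[0.04,0.01,-0.01],[0,0,0],1]]'
python3 -m jog '[[[0.03,0,0],[0,0,0],1],[[0.04,0.01,-0.01],[0,0,0],1],[[0.04,0.01,-0.01],[0,0,0],1]]'
python3 - <<'E'
from h import *
s=get_image('side');print(read_state()['contact_force']); save(s,'c7.png',(180,20,380,220),3)
E
```

```text
clock: 18.65
position: [682.5, 75.8, 298.3]
ee_rot: [0.998, -0.068, 0.0, 0.0]
contact_force: [-3.7, 1.8, -5.4]
gripper_width: 42.8
grasp_force: 61.3
clock: 18.95
position: [686.7, 75.3, 298.5]
ee_rot: [0.998, -0.069, 0.001, 0.001]
contact_force: [-4.8, -4.1, 0.7]
gripper_width: 42.4
grasp_force: 61.8
[-2.46811882 -3.47461491  0.93999093]
```

View pics/c7.png

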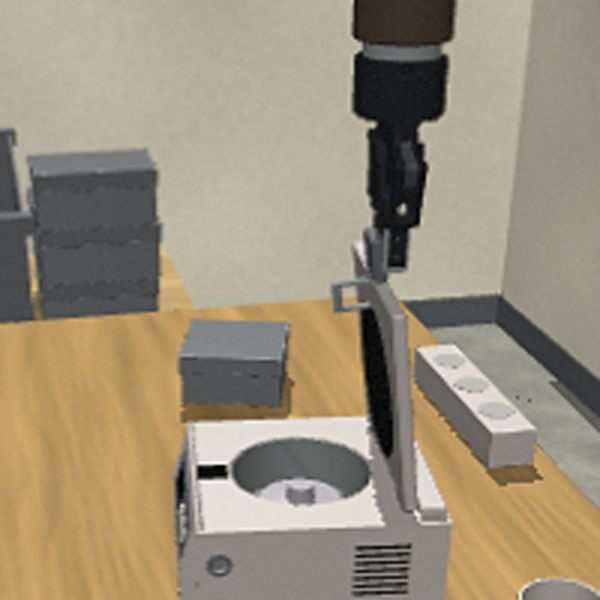

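The c7 crop shows the lid nearly upright, its edge from (400,320) to (408,500), with the fingers at (395,245) on the tongue. I'll measure its angle.

Run:
```python
from h import *
s=get_image('side'); o=np.array([617.4,81.9]);c,sn=np.cos(-.136),np.sin(-.136)
def L(P): d=P[:,:2]-o; return np.c_[c*d[:,0]+sn*d[:,1],-sn*d[:,0]+c*d[:,1],P[:,2]]
for v in range(125,188,6):
    us=list(range(298,320)); Q=L(depth(s,[(u,v) for u in us])); k=np.abs(Q[:,1]+103)<14
    print(v,[us[i] for i in np.where(k)[0]],Q[k].mean(0).round(1) if k.any() else '')
for th in (1.25,1.35,1.45,1.55):
    A=[[85-r*np.cos(th),-100,106+r*np.sin(th)] for r in (40,180)]
    print(th,proj(s,[[o[0]+c*a[0]-sn*a[1],o[1]+sn*a[0]+c*a[1],a[2]] for a in A]).round(1).tolist())
```

```text
125 [310, 311, 312, 313, 314] [ 59.3 -94.5 287. ]
131 [310, 311, 312, 313, 314, 315] [ 61.6 -94.6 271.6]
137 [311, 312, 313, 314, 315] [ 63.6 -95.7 256.3]
143 [311, 312, 313, 314, 315, 316] [ 66.  -95.2 240.2]
149 [311, 312, 313, 314, 315, 316] [ 66.8 -96.6 224.6]
155 [312, 313, 314, 315, 316] [ 69.  -97.3 208.5]
161 [312, 313, 314, 315, 316, 317] [ 71.9 -95.2 190.7]
167 [313, 314, 315, 316, 317] [ 74.2 -96.1 174.1]
173 [313, 314, 315, 316, 317] [ 75.4 -96.2 156.8]
179 [313, 314, 315, 316, 317, 318] [ 78.3 -94.9 138.4]
185 [314, 315, 316, 317, 318] [ 80.7 -95.6 120.8]
1.25 [[313.8, 178.1], [299.4, 130.2]]
1.35 [[315.3, 177.7], [306.6, 128.1]]
1.45 [[316.8, 177.4], [314.0, 126.7]]
1.55 [[318.4, 177.3], [321.4, 126.0]]
```

The angle is about 1.44 rad. Press a little more to be sure of the stop.

```bash
python3 -m jog '[[[0.03,0,0],[0,0,0],1],[[0.04,0,0],[0,0,0],1],[[0.04,0,0],[0,0,0],1]]'
python3 -m jog '[[[0.03,0,0],[0,0,0],1],[[0.04,0,0],[0,0,0],1],[[0.04,0,0],[0,0,0],1]]'
```

```text
clock: 19.35
position: [688.7, 75.2, 298.5]
ee_rot: [0.998, -0.068, -0.001, 0.001]
contact_force: [-9.0, -6.2, 3.0]
gripper_width: 42.4
grasp_force: 60.6
clock: 19.65
position: [688.8, 75.1, 298.4]
ee_rot: [0.998, -0.068, -0.006, 0.002]
contact_force: [-20.2, -2.9, 6.3]
gripper_width: 42.3
grasp_force: 60.5
```

Run:
```python
from h import *
s=get_image('side'); o=np.array([617.4,81.9]);c,sn=np.cos(-.136),np.sin(-.136)
Q=[]
for v in range(125,188,3):
    P=depth(s,[(u,v) for u in range(298,322)]); d=P[:,:2]-o; q=np.c_[c*d[:,0]+sn*d[:,1],-sn*d[:,0]+c*d[:,1],P[:,2]]; q=q[np.abs(q[:,1]+103)<14]
    if len(q): Q.append(q.mean(0))
Q=np.array(Q); k=np.polyfit(Q[:,2],Q[:,0],1)[0]; print(np.pi/2+np.arctan(k)); print(read_state()['contact_force'],read_state()['gripper_width'])
```

```text
1.4520120550526159
[-19.91347038  -3.70836514   6.09511501] 42.69663999027239
```

At the stop. Ease off, release and rise clear.

```bash
python3 -m jog '[[[-0.04,0,0],[0,0,0],1],[[-0.04,0,0],[0,0,0],1]]'
python3 -m jog '[[[0,0,0],[0,0,0],-1],[[0,0,0],[0,0,0],-1],[[0,0,0],[0,0,0],-1],[[0,0,0],[0,0,0],-1],[[0,0,0],[0,0,0],-1],[[0,0,0],[0,0,0],-1]]'
python3 -m jog '[[[0,0,0.2],[0,0,0],-1],[[0,0,0.5],[0,0,0],-1],[[0,0,0.8],[0,0,0],-1],[[0,0,0.8],[0,0,0],-1]]'
python3 -m jog '[[[-0.3,0,0],[0,0,0],-1],[[-0.6,0,0],[0,0,0],-1],[[-1,0,0],[0,0,0],-1],[[-1,0,0],[0,0,0],-1],[[-1,0,0],[0,0,0],-1]]'
python3 - <<'E'
from h import *
s=get_image('side'); o=np.array([617.4,81.9]);c,sn=np.cos(-.136),np.sin(-.136)
Q=[]
for v in range(125,188,3):
    P=depth(s,[(u,v) for u in range(298,322)]); d=P[:,:2]-o; q=np.c_[c*d[:,0]+sn*d[:,1],-sn*d[:,0]+c*d[:,1],P[:,2]]; q=q[np.abs(q[:,1]+103)<14]
    if len(q): Q.append(q.mean(0))
Q=np.array(Q); k=np.polyfit(Q[:,2],Q[:,0],1)[0]; print(np.pi/2+np.arctan(k))
save(s,'end.png',s=1.5)
E
```

```text
clock: 19.9
position: [688.7, 75.2, 298.6]
ee_rot: [0.998, -0.068, -0.001, 0.001]
contact_force: [-8.8, -4.8, 2.0]
gripper_width: 42.3
grasp_force: 61.7
clock: 20.5
position: [690.8, 77.3, 296.8]
ee_rot: [0.998, -0.068, 0.0, -0.0]
contact_force: [-0.4, -0.3, 1.3]
gripper_width: 85.4
grasp_force: 0.0
clock: 20.9
position: [692.0, 77.0, 382.7]
ee_rot: [0.998, -0.068, 0.005, -0.001]
contact_force: [-0.0, 0.5, 0.7]
gripper_width: 85.2
grasp_force: 0.0
clock: 21.4
position: [590.0, 77.2, 377.6]
ee_rot: [0.998, -0.068, 0.001, -0.0]
contact_force: [0.7, -0.7, 0.3]
gripper_width: 85.4
grasp_force: 0.0
1.4562061204231678
```

View pics/end.png

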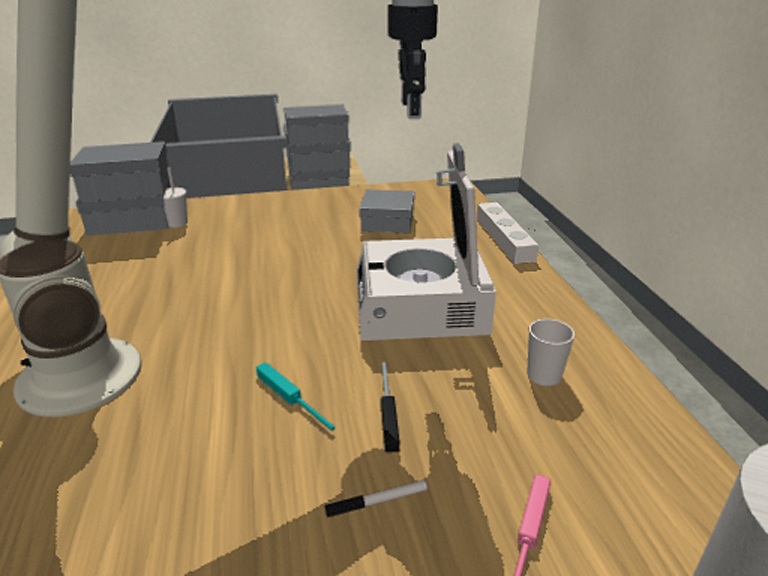

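The last picture shows the lid fully open at (465,220) and the rod flat and clear at (390,410). The cup, marker, box and look-alikes are where they were, and the gripper is free.

```bash
python3 -c "from bench import job_done; print(job_done())"
```

```text
the job is handed in; nothing more can be done
None
```

The job is handed in at about 21 s of the 58 s: the latch was released with the rod, the lid stands open at its stop (measured about 1.45 rad), the rod lies flat on the bench clear of the centrifuge, and the other things look unmoved in the last picture.

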